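Tip the long dinner candle out of a half-opening drawer

TASK

Pull the drawer of the low wooden chest fully open to its stop; the long dinner candle inside is longer than the gap this leaves. Take the long candle, tip its wick end up and draw it out at a slant without jamming it against the wood, leaving the short candle in the drawer and everything round the chest where it is. Finish still holding the candle in the gripper, at rest and clear of chest and candlesticks, its whole length at least 5 cm above the top of the chest.

Things in the scene. Friction and masses are not known exactly. Their poses are not given: they have to be found in the camera images.
- chest: low wooden one-drawer chest fixed to the table, 220 mm deep (x), 180 mm wide (y; its top board 186 mm), 92 mm high. Origin: centre of its underside, on the table. x points from its front to its back, y to its left as seen from the front, z up; the drawer slides out towards -x. Top board 12 mm thick, z = 80 to 92 mm, its front edge at x = -110 mm. Nothing stands on it.
- drawer (a joint): how far the drawer is out: 0 shut, 0.110 m at its end stop. It stays where it is left (about 2 N to move). Fully open, the gap between its front panel and the front edge of the chest's top board is 98 mm long and 144 mm wide.
- drawer_front (a point): middle of the top edge of the drawer's front panel, on its outer face, 72 mm above the table; flush with the front edge of the chest's top when shut. Moves with the drawer; axes as the chest. The panel is 12 mm thick and 156 mm wide.
- drawer_floor (a point): middle of the drawer's inner floor, 19 mm above the table; moves with the drawer; axes as the chest. Inside the drawer is 190 mm long (x) and 144 mm wide (y), side walls 36 mm high. The candles lie in two lanes, 28 mm left and right of this point, each on two small cradles 40 mm before and behind it, 20 mm wide in y, 10 mm long, 14 mm high; fingers pass beside them.
- handle (a point): middle of the drawer's handle bar: dark steel, 9 mm thick, 84 mm long, level and parallel to the drawer front, 36 mm in front of it, 54 mm above the table (31 mm clear between bar and panel). Moves with the drawer; axes as the chest.
- candle_mid (a point): middle of the long dinner candle, on its axis: ivory wax rod, 21 mm thick, 180 mm long, 40 to 85 g. Its x axis runs along the candle from wick end to foot. At the start it lies in one of the two lanes of the drawer (which one varies), wick end to the drawer's front, its axis 41 mm above the table, its middle within 5 mm of abreast of drawer_floor; it rides with the drawer.
- candle_wick_end (a point): centre of the wick end of the long candle, on its axis 90 mm from the middle (the wick stands 10 mm further out). Axes as candle_mid.
- candle_foot (a point): centre of the foot of the long candle, on its axis 90 mm from the middle. Axes as candle_mid.
- short_candle_mid (a point): middle of the short candle, on its axis: same ivory wax and 21 mm thick, but 105 mm long; it lies in the other lane of the drawer, its axis 41 mm above the table, and stays there.
- mug: white mug, 74 x 105 x 83 mm, at the back of the table left of the chest; origin on its underside
- candlestick_a: dinner candle in a dark holder, 70 mm foot, 382 mm high, at the back of the table; origin on its underside
- candlestick_b: dinner candle in a dark holder, 70 mm foot, 357 mm high, at the back of the table; origin on its underside
- tealight_a: tealight, 38 mm wide, 20 mm high, at the back of the table behind the soap boxes; origin on its underside
- tealight_b: tealight, 38 mm wide, 20 mm high, at the back of the table behind the soap boxes; origin on its underside
- matches: matchbox, 36 x 55 x 16 mm, at the front right corner of the table; origin on its underside
- cutters: secateurs lying flat, 66 x 193 x 14 mm, near the front edge of the table, right of the middle; origin on the underside
- candle: the long candle as a whole (same point and axes as candle_mid)

How it is judged (in metres and radians):
On the way, in this order (a step that is already met when the one before it is completed fails the run):
1. the drawer is pulled open to its stop (at least 104 mm out of 110) (value of joint drawer above 0.104 m), for 0.2 s.
2. the long candle is tipped: its wick end is above the chest's top while its foot is still under the top board (z of candle_wick_end in the frame of chest above 0.095 m and x of candle_foot in the frame of chest above -0.11 m and z of candle_foot in the frame of chest below 0.08 m), for 0.05 s.
At the end, for the whole second after the job is handed in: The gripper still holds the long candle (over 1 N), at rest (under 30 mm/s), both its ends over 142 mm above the table (5 cm above the chest), touching neither chest, drawer nor candlesticks; the short candle lies in the drawer; every bystander is within 30 mm of its start (height (world z) of each of candle_wick_end, candle_foot above 0.142 m and contact force between candle and the fingers above 1 N and contact force between candle and chest below 0.1 N and linear speed of candle below 0.03 m/s and z of short_candle_mid in the frame of chest between 0.02 and 0.055 m and contact force between candle and candlestick_a below 0.1 N and contact force between candle and candlestick_b below 0.1 N and distance of each of mug, candlestick_a, candlestick_b, tealight_a, tealight_b, matches, cutters from where it was at the start of the episode below 0.03 m); the arm keeps its last pose, push and grip.
It fails at once if the long candle is pressed against the chest or drawer with more than 20 N (contact force between candle and chest above 20 N).
It fails at once if a bystander (mug, candlesticks, tealights, matchbox, secateurs) is moved by more than 30 mm (distance of any of mug, candlestick_a, candlestick_b, tealight_a, tealight_b, matches, cutters from where it was at the start of the episode above 0.03 m).
It also fails if it takes over 51 s, if anything falls off the work surface, if the arm or the gripper's body presses on something with over 40 N, if the wrist force passes 120 N, or if a joint passes its speed limit or range.

ROBOT

A 6-joint arm with a two-finger parallel gripper is mounted at the origin on a cart in front of the work surface, level with it; the furniture and walls round the work are solid. World frame = base frame: x ahead of the robot, y to its left, z up, the work surface at z = 0. Lengths are in mm, angles in degrees, forces in N, time in s.
With the tool pointing down it reaches from about 300 to 850 mm from the base axis. Payload 4.2 kg.
Tool frame: the origin (TCP) lies midway between the tips of the shut fingers; the grasp point (between the pads) lies 19 mm behind it (env.tcp_to_grasp is the distance from the TCP to the grasp point, in mm); z points along the fingers, x is the direction in which the jaws open and shut, and the axes are right-handed (so a half turn about z gives the same grasp; the last joint's range is limited). The gripper opens to 91 mm and grips with 3 to 60 N. Pads are 32 mm wide; open, the fingers measure 118 mm over their backs; the gripper's body (76 mm by 178 mm) begins 60 mm behind the grasp point.
Start: joints at [72.536, 18.312, 89.639, -0, 72.044, -1.146], TCP at [161.557, 551.854, 213.976] pointing down, gripper open.
Joint ranges: [-177.97, 177.97], [-48.28, 115.42], [12.27, 149.76], [-77.06, 257.06], [2.81, 150.46], [-146.56, 146.56]. Speed limits (degrees/s): [147.25, 147.25, 180, 180, 180, 180].

INTERFACE

Orientations are given as [roll, pitch, yaw] about the fixed x, y, z axes, in that order (R = Rz(yaw) Ry(pitch) Rx(roll)).
In Python, from workcell import env gives the robot as it stands.
- The arm moves only by the tool drive_tool, never from a script. Its argument "motion" is a list of rows, each a list of 2 entries, a list of its own where there are three numbers: the shift along the world's x, y, z in m, then the turn, a rotation vector about the world's x, y, z in rad. In form: [[[dx, dy, dz], [wx, wy, wz]], ...]. A call has exactly 10 rows; each row shifts and turns the commanded pose from where the row before left it; what a row does not reach is not made up. A row lasts 1/12 s, in which the tool goes at most 41.7 mm and 7.16 degrees, less where a joint would pass 70% of its speed; a pose out of reach is approached as far as the arm can. A call is refused whole if a number of a shift passes 0.0417 or a number of a turn 0.125, either way. A call with a gripper value outside its range is refused whole. "claw" is the opening, from 0 (shut) to 1 (fully open), set as the call begins (left out, the last holds). The fingers move at their own pace and stop on an object; "force" is the grip in N (left out, the last holds). Time passes only in rows, so rows that do not move let the fingers close, or fill a call up. It gives the time, the measured TCP pose, the force and the opening at its end, in the units of the state.
- env.state(): the state, without advancing time (a new reading comes with each control period).
- env.grab_frame(name): name is "side" or "top"; returns the picture (384x512x3 uint8, red, green, blue); there is no depth.
- env.camera_params(name): a dict with "fov_y" (degrees; the focal length in pixels is half the picture's height over the tangent of half this angle, whatever the lens; pixels are square), "cx", "cy" (the principal point, pixels), "pose" (4x4, takes a point from camera to world coordinates). Camera axes: x right, y down, z forward; pixel columns grow to the right and rows downward; lengths in mm; the calibration is good to about 2 mm. A picture is of the moment at which its call begins. camera_params takes no time and is no camera call.
- env.job_done(): hands the job in, once; it reports no verdict.
The state is a dict: "time_s": time; "qpos": joint angles; "qvel": joint speeds; "effort": joint torques, N m; "ee_pos": TCP position; "ee_rot": TCP orientation; "force": force on the tool from outside, world axes, zero at the start; "torque": the same for the moment, N m; "gripper_width": finger opening in mm.
Only numpy, scipy, OpenCV 4.12 (cv2) and the standard library are available. Lean on these libraries where they do the work, as an engineer would, in place of code of your own. Each camera call takes 0.05 s, during which the arm holds its last target.

## Working session

There is one attempt and no reset: what is moved stays moved. The work goes in short steps, Python scripts to look and compute and a tool call to move; the robot and the scene stay as the last step left them, time stands still between calls to the robot, and variables do not carry over. Pictures are saved under pics/ and viewed, and the job is handed in when it is done.

Besides the shell and the picture viewer there is one more tool, called after "Emit:" by a JSON object that holds its "method" and its "body", one argument or row to a line. drive_tool: Moves the arm, as the interface text tells. Its arguments: {"type":"object","properties":{"motion":{"type":"array","items":{"type":"array"}},"claw":{"type":"number"},"force":{"type":"number"}},"required":["motion"]}

```bash
mkdir -p pics; ls
python3 - <<'E'
from workcell import env
import cv2,numpy as np
print(env.state())
for n in("side","top"):
    im=env.grab_frame(n); cv2.imwrite(f"pics/{n}0.png",im[:,:,::-1]); p=env.camera_params(n); print(n,p)
E
```

```text
pics
{'time_s': 0.0, 'qpos': array([ 7.25371260e+01,  1.83518061e+01,  8.97056756e+01, -1.37860192e-03,
        7.20442283e+01, -1.14333593e+00]), 'qvel': array([ 0.01661056, -0.06195227,  0.02010026, -0.02256145,  0.03728157,
       -0.09588116]), 'effort': array([-5.84051395e-04, -4.12456906e+01, -2.31975657e+01,  7.26260757e-02,
        4.55580465e-02, -1.17478512e-04]), 'ee_pos': array([161.40254769, 551.35898254, 213.12358059]), 'ee_rot': array([-1.79999281e+02,  1.01716029e-01,  7.36808888e+01]), 'force': array([ 0.04934896,  0.54947687, -0.60770893]), 'torque': array([0.08224164, 0.02251119, 0.02924127]), 'gripper_width': 91.43621871373156}
side {'fov_y': 51.376662869825836, 'cx': 260.72819513929903, 'cy': 186.12952793267388, 'pose': array([[-9.82363425e-01, -6.96761355e-02,  1.73514661e-01,
         3.12250121e+02],
       [-1.85811517e-01,  4.67424480e-01, -8.64284927e-01,
         6.78628970e+02],
       [-2.08849668e-02, -8.81282923e-01, -4.72127342e-01,
         5.39721171e+02],
       [ 0.00000000e+00,  0.00000000e+00,  0.00000000e+00,
         1.00000000e+00]])}
top {'fov_y': 49.53295843726735, 'cx': 253.80409518402837, 'cy': 193.22473052078269, 'pose': array([[ 8.62271079e-03, -9.86344322e-01,  1.64470445e-01,
         2.60424768e+02],
       [-9.99913210e-01, -1.01432648e-02, -8.40752398e-03,
        -1.52400677e+02],
       [ 9.96098081e-03, -1.64383675e-01, -9.86346180e-01,
         1.35249718e+03],
       [ 0.00000000e+00,  0.00000000e+00,  0.00000000e+00,
         1.00000000e+00]])}
```

View pics/side0.png

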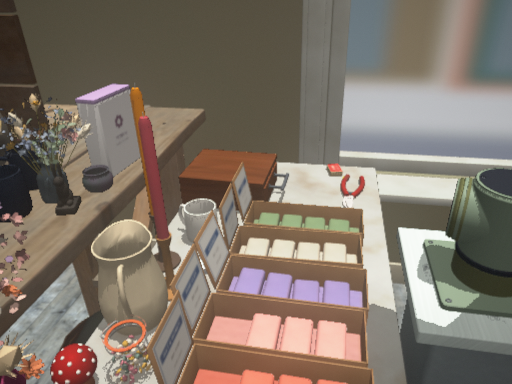

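View pics/top0.png

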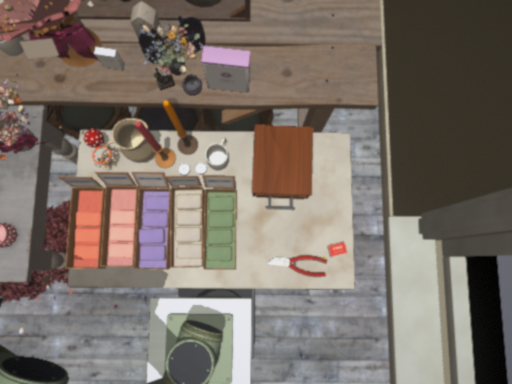

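The side view shows the chest at about (230,180), the soap boxes in front of it, and the candlesticks at about (150,180). The top view shows the chest top at (253-312, 125-198), the handle at (281,207), the cutters at (300,263) and the matches at (337,248). Next I'll enlarge the top view to pick corners.

```bash
cat > h.py <<'E'
import numpy as np,cv2
from workcell import env
def cam(n):
    p=env.camera_params(n); f=192/np.tan(np.radians(p['fov_y']/2))
    return f,p['cx'],p['cy'],np.array(p['pose'])
def back(n,uv,z):
    f,cx,cy,T=cam(n); d=T[:3,:3]@np.array([(uv[0]-cx)/f,(uv[1]-cy)/f,1]); o=T[:3,3]
    return o+d*(z-o[2])/d[2]
def proj(n,P):
    f,cx,cy,T=cam(n); q=T[:3,:3].T@(np.array(P,float)-T[:3,3]); return np.array([cx+f*q[0]/q[2],cy+f*q[1]/q[2]])
def crop(n,src,x0,y0,w,h,s,out):
    im=cv2.imread(src)[y0:y0+h,x0:x0+w]; cv2.imwrite(out,cv2.resize(im,None,fx=s,fy=s,interpolation=cv2.INTER_CUBIC))
E
python3 - <<'E'
from h import *
crop('top','pics/top0.png',240,115,110,100,7,'pics/c1.png')
crop('side','pics/side0.png',170,140,130,80,6,'pics/c2.png')
print(proj('top',[0,0,0]),proj('top',[161,551,214]))
E
```

```text
[199.56838373 347.32909652] [-16.73798686 298.36674498]
```

View pics/c1.png

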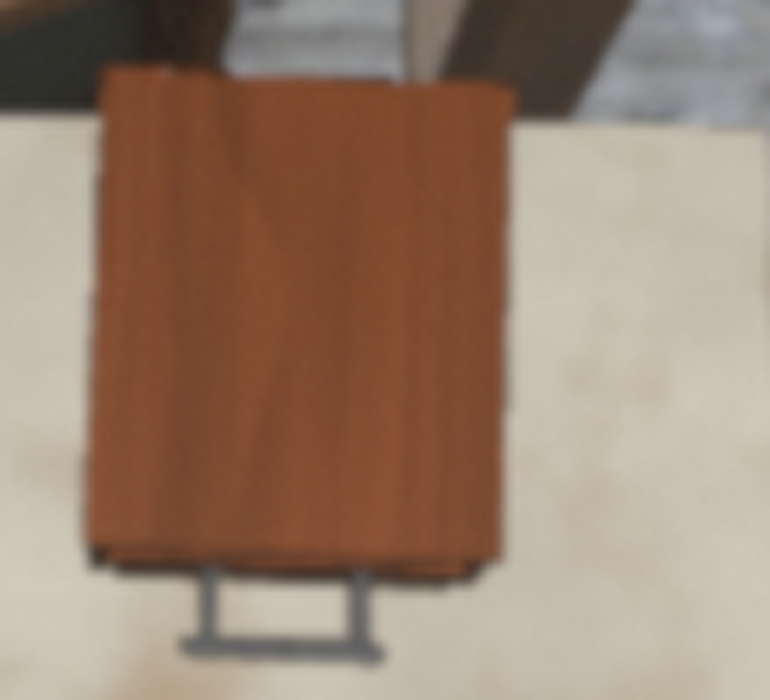

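View pics/c2.png

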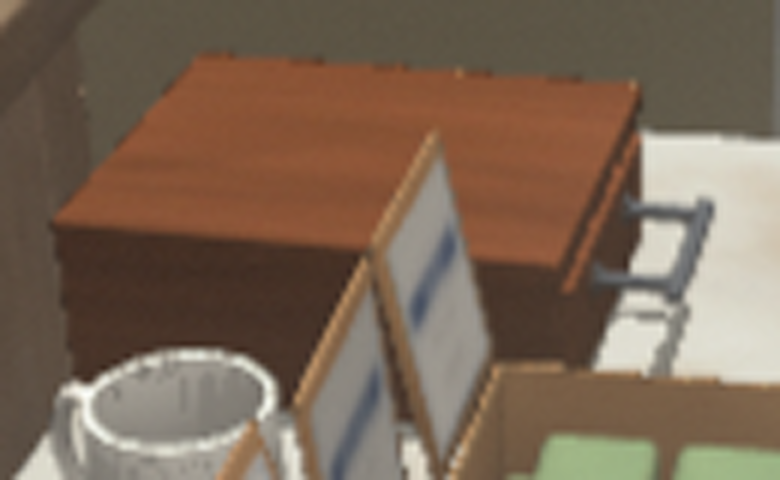

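The top crop shows the board corners at (103,66), (514,88), (500,558), (88,545), and the bar ends at (182,646), (382,656). The side crop shows the board corners at (200,57), (636,86), (560,266), (57,222).

Run:
```python
from h import *
from scipy.optimize import least_squares
c=lambda x,y,s,x0,y0:((x+.5)/s-.5+x0,(y+.5)/s-.5+y0)
top=[c(x,y,7,240,115) for x,y in [(103,66),(514,88),(500,558),(88,545)]]
hd=[c(x,y,7,240,115) for x,y in [(182,646),(382,656)]]
sd=[c(x,y,6,170,140) for x,y in [(200,57),(636,86),(560,266),(57,222)]]
for p in top: print(back('top',p,92).round(1))
for p in hd: print(back('top',p,54).round(1))
for p in sd: print('side',back('side',p,92).round(1))
L=[(110,93),(110,-93),(-110,-93),(-110,93)]
def W(v,l,z):
    a=np.radians(v[2]);return [v[0]+l[0]*np.cos(a)-l[1]*np.sin(a),v[1]+l[0]*np.sin(a)+l[1]*np.cos(a),z]
# side order: (200,57)=back right,(636,86)=front right,(560,266)=front left,(57,222)=back left
def res(v,use=('t','s','h')):
    r=[]
    if 't' in use:
        for l,p in zip(L,top): r+=list(proj('top',W(v,l,92))-p)
    if 's' in use:
        for l,p in zip([L[1],L[2],L[3],L[0]],sd): r+=list(proj('side',W(v,l,92))-p)
    if 'h' in use:
        for l,p in zip([(-146,42),(-146,-42)],hd): r+=list(proj('top',W(v,l,54))-p)
    return r
for u in ['t','s','th','tsh']:
    s=least_squares(res,[600,-240,0],args=(u,),x_scale=[10,10,1]); print(u,s.x.round(2),np.abs(s.fun).max().round(2))
```

```text
[ 692.3 -162.8   92. ]
[ 684.1 -348.3   92. ]
[ 469.1 -339.    92. ]
[ 473. -158.   92.]
[ 433.8 -200.9   54. ]
[ 430.2 -290.8   54. ]
side [ 684.8 -339.5   92. ]
side [ 471.1 -334.2   92. ]
side [ 473.7 -152.8   92. ]
side [ 689.2 -160.6   92. ]
t [ 579.73 -252.02   -1.86] 0.82
s [ 580.11 -248.9    -1.32] 1.47
th [ 579.12 -251.68   -2.  ] 1.18
tsh [ 579.8  -250.9    -1.72] 1.78
```

Emit:
{"method": "drive_tool", "body": {
  "motion": [
    [[0.0156,-0.0322,0],[0,0,-0.066]],
    [[0.0156,-0.0322,0],[0,0,-0.066]],
    [[0.0156,-0.0322,0],[0,0,-0.066]],
    [[0.0156,-0.0322,0],[0,0,-0.066]],
    [[0.0156,-0.0322,0],[0,0,-0.066]],
    [[0.0156,-0.0322,0],[0,0,-0.066]],
    [[0.0156,-0.0322,0],[0,0,-0.066]],
    [[0.0156,-0.0322,0],[0,0,-0.066]],
    [[0.0156,-0.0322,0],[0,0,-0.066]],
    [[0.0156,-0.0322,0],[0,0,-0.066]]
  ],
  "claw": 0.35,
  "force": 15
}}

```text
time_s: 0.93
ee_pos: [317.6, 228.1, 213.8]
ee_rot: [180.0, 0.0, 35.7]
force: [0.8, 1.1, -0.6]
gripper_width: 32.2
```

Emit:
{"method": "drive_tool", "body": {
  "motion": [
    [[0.0085,-0.034,0],[0,0,-0.065]],
    [[0.0085,-0.034,0],[0,0,-0.065]],
    [[0.0085,-0.034,0],[0,0,-0.065]],
    [[0.0085,-0.034,0],[0,0,-0.065]],
    [[0.0085,-0.034,0],[0,0,-0.065]],
    [[0.0085,-0.034,0],[0,0,-0.065]],
    [[0.0085,-0.034,0],[0,0,-0.065]],
    [[0.0085,-0.034,0],[0,0,-0.065]],
    [[0.0085,-0.034,0],[0,0,-0.065]],
    [[0.0085,-0.034,0],[0,0,-0.065]]
  ]
}}

```text
time_s: 1.77
ee_pos: [402.3, -111.9, 213.8]
ee_rot: [-180.0, 0.0, -1.6]
force: [0.3, 0.0, 0.5]
gripper_width: 32.1
```

Emit:
{"method": "drive_tool", "body": {
  "motion": [
    [[0.0078,-0.0335,-0.015],[0,0,0]],
    [[0.0078,-0.0335,-0.015],[0,0,0]],
    [[0.0078,-0.0335,-0.015],[0,0,0]],
    [[0.0078,-0.0335,-0.015],[0,0,0]],
    [[0,0,-0.01],[0,0,0]],
    [[0,0,-0.01],[0,0,0]],
    [[0,0,0],[0,0,0]],
    [[0,0,0],[0,0,0]],
    [[0,0,0],[0,0,0]],
    [[0,0,0],[0,0,0]]
  ]
}}

```text
time_s: 2.6
ee_pos: [434.2, -243.4, 135.0]
ee_rot: [180.0, -0.1, -1.3]
force: [0.2, -0.2, -0.2]
gripper_width: 31.9
```

Run:
```python
from h import *
for n in("side","top"):
    cv2.imwrite(f"pics/{n}1.png",env.grab_frame(n)[:,:,::-1])
crop('top','pics/top1.png',240,115,110,100,7,'pics/c3.png')
crop('side','pics/side1.png',200,110,130,100,6,'pics/c4.png')
s=env.state();print(s['ee_pos'],s['ee_rot'],s['force'],s['qpos'])
p=proj('side',s['ee_pos']); print(p, (p-[200,110])*6, proj('side',[434,-246,54]))
```

```text
[ 434.14222619 -243.64562932  134.86067128] [ 1.79955428e+02 -8.91012034e-02 -1.30908084e+00] [ 0.21048983  0.52338778 -0.18085246] [-3.06285030e+01  1.52531922e+01  1.06475026e+02  5.61236192e-03
  5.81722684e+01 -2.93223431e+01]
[284.48693304 153.39136639] [506.92159821 260.34819836] [284.43899307 181.33038763]
```

View pics/c3.png

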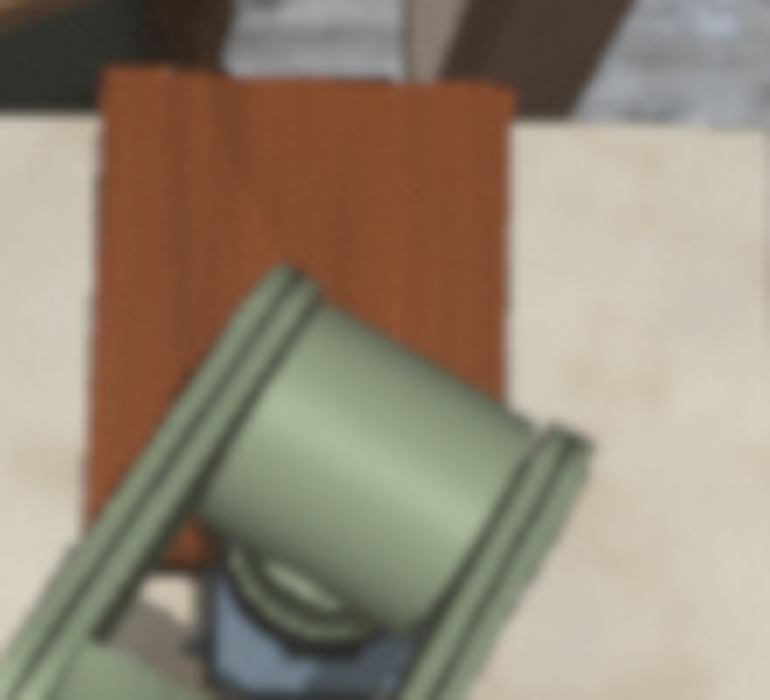

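View pics/c4.png

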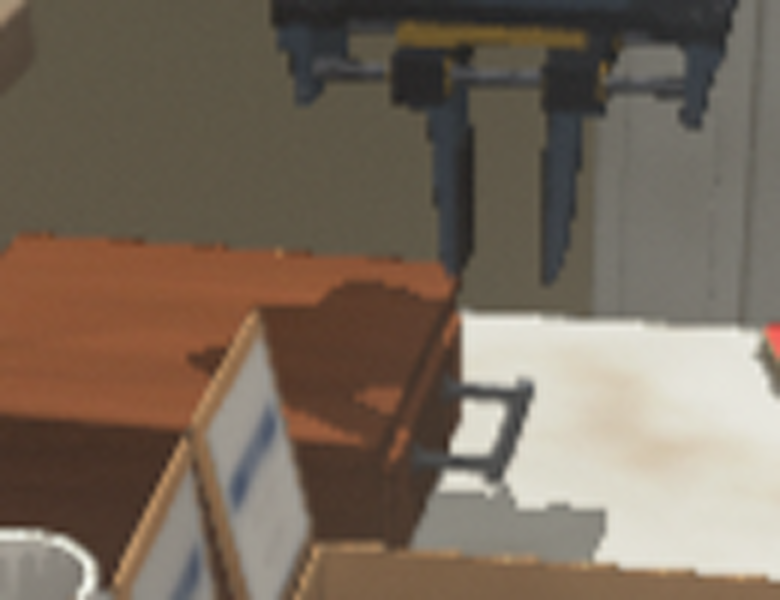

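The side crop shows the bar middle at (511,428), which is 0.8 px from the prediction, with the fingers above it and straddling it. I'll descend.

Emit:
{"method": "drive_tool", "body": {
  "motion": [
    [[0,-0.002,-0.015],[0,0,-0.008]],
    [[-0.001,0,-0.015],[0,0,0]],
    [[0,0,-0.015],[0,0,0]],
    [[0,0,-0.015],[0,0,0]],
    [[0,0,-0.015],[0,0,0]],
    [[0,0,-0.01],[0,0,0]],
    [[0,0,-0.01],[0,0,0]],
    [[0,0,-0.004],[0,0,0]],
    [[0,0,0],[0,0,0]],
    [[0,0,0],[0,0,0]]
  ]
}}

```text
time_s: 3.53
ee_pos: [433.1, -246.3, 35.3]
ee_rot: [180.0, -0.0, -1.8]
force: [0.3, 0.9, 0.4]
gripper_width: 32.1
```

Emit:
{"method": "drive_tool", "body": {
  "motion": [
    [[0,0,0],[0,0,0]],
    [[0,0,0],[0,0,0]],
    [[0,0,0],[0,0,0]],
    [[0,0,0],[0,0,0]],
    [[0,0,0],[0,0,0]],
    [[0,0,0],[0,0,0]],
    [[0,0,0],[0,0,0]],
    [[0,0,0],[0,0,0]],
    [[0,0,0],[0,0,0]],
    [[0,0,0],[0,0,0]]
  ],
  "claw": 0,
  "force": 15
}}

```text
time_s: 4.37
ee_pos: [432.9, -246.3, 35.3]
ee_rot: [180.0, -0.0, -1.8]
force: [-1.2, 0.4, 5.2]
gripper_width: 8.5
```

Emit:
{"method": "drive_tool", "body": {
  "motion": [
    [[-0.004,0.0001,0],[0,0,0]],
    [[-0.008,0.0003,0],[0,0,0]],
    [[-0.01,0.0003,0],[0,0,0]],
    [[-0.01,0.0003,0],[0,0,0]],
    [[-0.01,0.0003,0],[0,0,0]],
    [[-0.01,0.0003,0],[0,0,0]],
    [[-0.01,0.0003,0],[0,0,0]],
    [[-0.01,0.0003,0],[0,0,0]],
    [[-0.01,0.0003,0],[0,0,0]],
    [[-0.008,0.0003,0],[0,0,0]]
  ]
}}

```text
time_s: 5.2
ee_pos: [341.7, -243.3, 35.3]
ee_rot: [180.0, -0.1, -1.9]
force: [2.3, 1.2, 5.0]
gripper_width: 8.8
```

Emit:
{"method": "drive_tool", "body": {
  "motion": [
    [[-0.006,0.0002,0],[0,0,0]],
    [[-0.005,0.0002,0],[0,0,0]],
    [[-0.004,0.0001,0],[0,0,0]],
    [[-0.003,0.0001,0],[0,0,0]],
    [[-0.002,0,0],[0,0,0]],
    [[-0.001,0,0],[0,0,0]],
    [[0,0,0],[0,0,0]],
    [[0,0,0],[0,0,0]],
    [[0,0,0],[0,0,0]],
    [[0,0,0],[0,0,0]]
  ]
}}

```text
time_s: 6.03
ee_pos: [324.7, -242.9, 35.4]
ee_rot: [180.0, -0.4, -2.0]
force: [13.7, 7.4, -1.0]
gripper_width: 8.6
```

Resistance appears at 108 mm of travel, so the drawer is at its stop. I'll release and rise.

Emit:
{"method": "drive_tool", "body": {
  "motion": [
    [[0,0,0],[0,0,0]],
    [[0,0,0],[0,0,0]],
    [[0,0,0],[0,0,0]],
    [[0,0,0],[0,0,0]],
    [[0,0,0.01],[0,0,0]],
    [[0,0,0.02],[0,0,0]],
    [[0,0,0.03],[0,0,0]],
    [[0,0,0.03],[0,0,0]],
    [[0,0,0.03],[0,0,0]],
    [[0,0,0.03],[0,0,0]]
  ],
  "claw": 0.33
}}

```text
time_s: 6.87
ee_pos: [320.5, -242.4, 186.0]
ee_rot: [-180.0, 0.1, -1.9]
force: [0.7, 1.0, -0.1]
gripper_width: 29.9
```

Emit:
{"method": "drive_tool", "body": {
  "motion": [
    [[0,0.04,0.01],[0,0,-0.1]],
    [[0,0.04,0.01],[0,0,-0.1]],
    [[0,0.04,0.01],[0,0,-0.1]],
    [[0,0.04,0.01],[0,0,-0.1]],
    [[0,0.04,0],[0,0,-0.1]],
    [[0,0.04,0],[0,0,-0.1]],
    [[0,0,0],[0,0,-0.1]],
    [[0,0,0],[0,0,-0.1]],
    [[0,0,0],[0,0,-0.1]],
    [[0,0,0],[0,0,-0.1]]
  ]
}}

```text
time_s: 7.7
ee_pos: [322.0, -26.2, 221.9]
ee_rot: [179.9, 0.0, -55.9]
force: [-0.3, -1.0, -0.1]
gripper_width: 30.0
```

Run:
```python
from h import *
for n in("side","top"):
    cv2.imwrite(f"pics/{n}2.png",env.grab_frame(n)[:,:,::-1])
crop('top','pics/top2.png',240,165,110,80,7,'pics/c5.png')
crop('side','pics/side2.png',200,110,130,100,6,'pics/c6.png')
s=env.state();print(s['ee_pos'],s['ee_rot'],s['force'],s['qpos'])
```

```text
[322.13087663 -26.41971367 221.8866375 ] [ 1.79914878e+02  2.94657553e-02 -5.56905707e+01] [-0.45869287  0.6923934   0.0541508 ] [-6.69275134e+00 -5.55716370e+00  1.16377196e+02 -3.59384374e-02
  6.92635441e+01  4.90105468e+01]
```

View pics/c5.png

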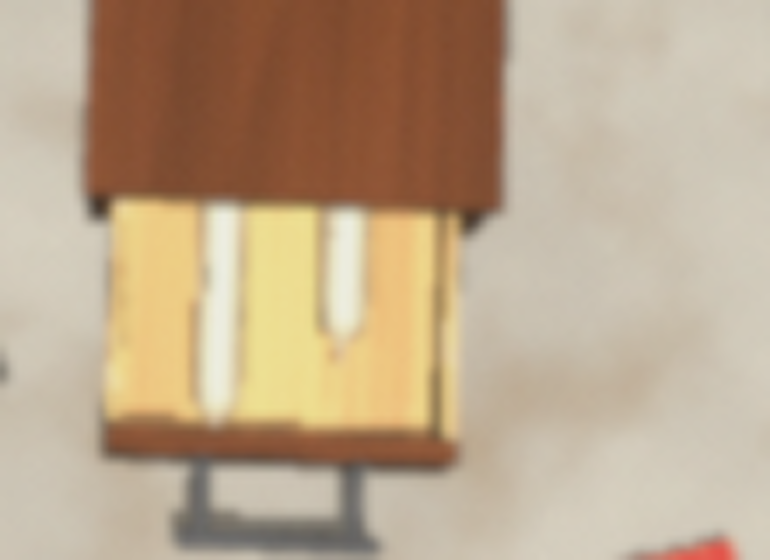

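View pics/c6.png

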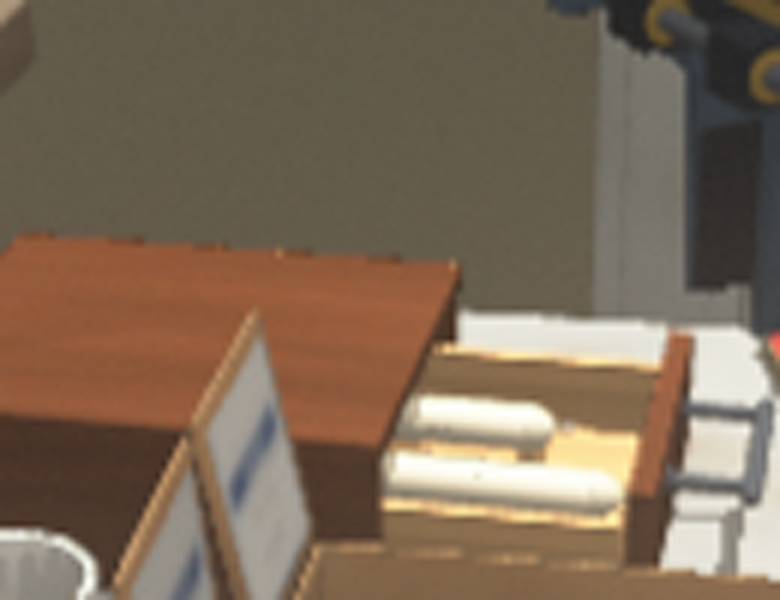

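The drawer is open. The long candle lies in the left lane, its axis running from (222,210) to (217,400) in the top crop with the wick end near (217,408). The short candle is in the right lane, at about (345,270).

Run:
```python
from h import *
c=lambda x,y:((x+.5)/7-.5+240,(y+.5)/7-.5+165)
for n,x,y,z in [('axis',222,210,41),('axis',217.5,390,41),('wick',217,408,41),('short',347,230,41),('short',345,310,41),('pL',104,458,72),('pR',454,468,72),('hL',173,530,54),('hR',377,545,54)]:
    w=back('top',c(x,y),z)
    for ch in [(579.5,-251,-1.8)]:
        a=np.radians(ch[2]);d=w[:2]-ch[:2]; print(n,w.round(1),(d[0]*np.cos(a)+d[1]*np.sin(a)).round(1),(-d[0]*np.sin(a)+d[1]*np.cos(a)).round(1))
a=np.radians(-1.8)
for l in [(-203,28,41),(-165,28,41),(-203+0,28,30.5)]:
    w=[579.5+l[0]*np.cos(a)-l[1]*np.sin(a),-251+l[0]*np.sin(a)+l[1]*np.cos(a),l[2]];print(np.round(w,1),(proj('side',w)-[200,110])*6+2.5)
c6=lambda x,y:((x+.5)/6-.5+200,(y+.5)/6-.5+110)
for x,y in [(400,470),(600,490),(620,490)]: print('side',back('side',c6(x,y),41).round(1))
```

```text
axis [ 475.3 -219.5   41. ] -105.1 28.2
axis [ 392.9 -217.6   41. ] -187.5 27.6
wick [ 384.8 -217.4   41. ] -195.7 27.5
short [ 466.7 -276.5   41. ] -112.0 -29.0
short [ 429.9 -275.4   41. ] -148.8 -29.1
pL [ 359.4 -166.2   72. ] -222.7 77.8
pR [ 356.4 -320.1   72. ] -220.8 -76.0
hL [ 329.1 -197.3   54. ] -251.9 45.8
hR [ 323.3 -287.8   54. ] -254.9 -44.9
[ 377.5 -216.6   41. ] [631.31481772 497.99818557]
[ 415.5 -217.8   41. ] [542.96085214 490.24727798]
[ 377.5 -216.6   30.5] [630.54859942 519.4213151 ]
side [ 479.4 -226.7   41. ]
side [ 391.3 -221.7   41. ]
side [ 382.9 -222.9   41. ]
```

Emit:
{"method": "drive_tool", "body": {
  "motion": [
    [[0.0103,-0.024,0],[0,0,-0.07]],
    [[0.0103,-0.024,0],[0,0,-0.07]],
    [[0.0103,-0.024,0],[0,0,-0.07]],
    [[0.0103,-0.024,0],[0,0,-0.07]],
    [[0.0103,-0.024,0],[0,0,-0.07]],
    [[0.0103,-0.024,-0.02],[0,0,-0.07]],
    [[0.0103,-0.024,-0.02],[0,0,-0.07]],
    [[0.0103,-0.024,-0.02],[0,0,-0.07]],
    [[0,0,-0.02],[0,0,-0.07]],
    [[0,0,0],[0,0,0]]
  ],
  "claw": 0.42
}}

```text
time_s: 8.63
ee_pos: [402.6, -218.1, 138.5]
ee_rot: [179.5, 0.2, -91.9]
force: [-0.6, 1.5, -0.5]
gripper_width: 38.4
```

Emit:
{"method": "drive_tool", "body": {
  "motion": [
    [[0,0,0],[0,0,0]],
    [[0,0,0],[0,0,0]],
    [[0,0,0],[0,0,0]],
    [[0,0,0],[0,0,0]],
    [[0,0,0],[0,0,0]],
    [[0,0,0],[0,0,0]],
    [[0,0,0],[0,0,0]],
    [[0,0,0],[0,0,0]],
    [[0,0,0],[0,0,0]],
    [[0,0,0],[0,0,0]]
  ]
}}

```text
time_s: 9.47
ee_pos: [405.4, -218.3, 142.4]
ee_rot: [180.0, -0.0, -91.8]
force: [0.7, 0.2, -0.9]
gripper_width: 38.4
```

Run:
```python
from h import *
for n in("side",):
    cv2.imwrite(f"pics/{n}3.png",env.grab_frame(n)[:,:,::-1])
crop('side','pics/side3.png',200,110,130,100,6,'pics/c7.png')
```

```text
(no output)
```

View pics/c7.png

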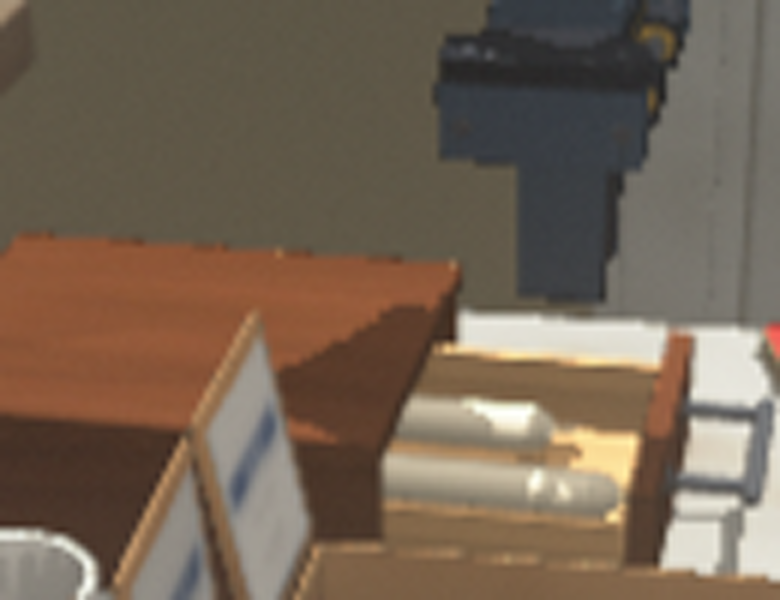

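The finger is at about (562,300), in line with the candle near its wick end, with panel and chest clear on both sides. I'll descend to TCP z ≈ 24.

Emit:
{"method": "drive_tool", "body": {
  "motion": [
    [[0,0,-0.02],[0,0,0]],
    [[0,0,-0.02],[0,0,0]],
    [[0,0,-0.02],[0,0,0]],
    [[0,0,-0.014],[0,0,0]],
    [[0,0,-0.01],[0,0,0]],
    [[0,0,-0.01],[0,0,0]],
    [[0,0,-0.01],[0,0,0]],
    [[0,0,-0.008],[0,0,0]],
    [[0,0,-0.006],[0,0,0]],
    [[0,0,0],[0,0,0]]
  ]
}}

```text
time_s: 10.35
ee_pos: [404.8, -218.0, 23.4]
ee_rot: [179.9, 0.1, -91.8]
force: [-0.1, 0.6, 0.1]
gripper_width: 38.2
```

Emit:
{"method": "drive_tool", "body": {
  "motion": [
    [[0,0,0],[0,0,0]],
    [[0,0,0],[0,0,0]],
    [[0,0,0],[0,0,0]],
    [[0,0,0],[0,0,0]],
    [[0,0,0],[0,0,0]],
    [[0,0,0],[0,0,0]],
    [[0,0,0],[0,0,0]],
    [[0,0,0],[0,0,0]],
    [[0,0,0],[0,0,0]],
    [[0,0,0],[0,0,0]]
  ],
  "claw": 0,
  "force": 15
}}

```text
time_s: 11.18
ee_pos: [405.8, -218.7, 24.6]
ee_rot: [-179.9, -0.0, -91.8]
force: [0.0, -3.5, 2.5]
gripper_width: 20.7
```

Grip width is 20.7 mm, so the candle is held. I'll work out the tipping path, pivoting near the foot, as shifts and turns per leg.

Run:
```python
import numpy as np
W=[(0,0,0),(0,4,0),(-3,3.5,8),(-10,3,14),(-40,3,20),(-65,6,28),(-115,19,30),(-115,139,30)]
r0=np.array([-155,-16.4]);a=np.radians(-1.8);P=[]
def tcp(f,z,t):
    t=np.radians(t);x,y=r0;return np.array([f+x*np.cos(t)+y*np.sin(t),z-x*np.sin(t)+y*np.cos(t)])
def chk(f,z,t):
    fx,fz=-20+f,41+z;t=np.radians(t)
    top=fz+(fx+110)*np.tan(t)+10.5/np.cos(t) if fx>-110 else None
    wx,wz=fx-180*np.cos(t),fz+180*np.sin(t)
    return top,(wx,wz),(wx-10.5*np.sin(t),wz-10.5*np.cos(t))
for i,w in enumerate(W):
    print(w,chk(*w))
    if i:
        # path arc: legs small
        n=5
        d=tcp(*w)-tcp(*W[i-1]); print('  leg world mm',[round(d[0]*np.cos(a),1),round(d[0]*np.sin(a),1),round(d[1],1)],'turn',round(np.radians(w[2]-W[i-1][2]),4))
```

```text
(0, 0, 0) (np.float64(51.5), (np.float64(-200.0), np.float64(41.0)), (np.float64(-200.0), np.float64(30.5)))
(0, 4, 0) (np.float64(55.5), (np.float64(-200.0), np.float64(45.0)), (np.float64(-200.0), np.float64(34.5)))
  leg world mm [np.float64(0.0), np.float64(-0.0), np.float64(4.0)] turn 0.0
(-3, 3.5, 8) (np.float64(67.33024213055354), (np.float64(-201.24825237348267), np.float64(69.55115817281178)), (np.float64(-202.70956993356336), np.float64(59.15334345102529)))
  leg world mm [np.float64(-3.8), np.float64(0.1), np.float64(21.2)] turn 0.1396
(-10, 3, 14) (np.float64(74.76768333562839), (np.float64(-204.65323072967936), np.float64(87.54594120794019)), (np.float64(-207.19341063347588), np.float64(77.35783608204223)))
  leg world mm [np.float64(-5.6), np.float64(0.2), np.float64(15.8)] turn 0.1047
(-40, 3, 20) (np.float64(73.37237832430719), (np.float64(-229.14467174146353), np.float64(105.56362579862036)), (np.float64(-232.73588324638305), np.float64(95.69685328036833)))
  leg world mm [np.float64(-26.9), np.float64(0.8), np.float64(16.0)] turn 0.1047
(-65, 6, 28) (np.float64(72.18472132377188), (np.float64(-243.93056671460687), np.float64(131.50488130146033)), (np.float64(-248.8600181238587), np.float64(122.23393157644159)))
  leg world mm [np.float64(-18.3), np.float64(0.6), np.float64(23.7)] turn 0.1396
(-115, 19, 30) (None, (np.float64(-290.88457268119896), np.float64(150.0)), (np.float64(-296.13457268119896), np.float64(140.9067332602634)))
  leg world mm [np.float64(-47.9), np.float64(1.5), np.float64(18.0)] turn 0.0349
(-115, 139, 30) (None, (np.float64(-290.88457268119896), np.float64(270.0)), (np.float64(-296.13457268119896), np.float64(260.9067332602634)))
  leg world mm [np.float64(0.0), np.float64(-0.0), np.float64(120.0)] turn 0.0
```

Emit:
{"method": "drive_tool", "body": {
  "motion": [
    [[0,0,0],[0,0,0]],
    [[0,0,0],[0,0,0]],
    [[0,0,0],[0,0,0]],
    [[0,0,0.001],[0,0,0]],
    [[0,0,0.0015],[0,0,0]],
    [[0,0,0.0015],[0,0,0]],
    [[-0.001,0,0.0053],[0.001,0.035,0]],
    [[-0.001,0,0.0053],[0.001,0.035,0]],
    [[-0.001,0,0.0053],[0.001,0.035,0]],
    [[-0.0008,0,0.0053],[0.001,0.0346,0]]
  ],
  "claw": 0,
  "force": 40
}}

```text
time_s: 12.02
ee_pos: [400.6, -217.4, 49.5]
ee_rot: [171.8, 0.1, -91.8]
force: [0.5, -0.6, -0.8]
gripper_width: 20.2
```

Run:
```python
from h import *
for n in("side",):
    cv2.imwrite(f"pics/{n}4.png",env.grab_frame(n)[:,:,::-1])
crop('side','pics/side4.png',200,110,130,100,6,'pics/c8.png')
s=env.state();print(s['ee_pos'],s['ee_rot'],s['force'],s['torque'])
```

```text
[ 402.54514166 -218.04263026   50.17128366] [ 1.71889826e+02 -1.28529645e-02 -9.17820715e+01] [ 3.02993114 -0.2650038  -0.25687143] [-0.05221945 -0.09262631  0.03193309]
```

View pics/c8.png

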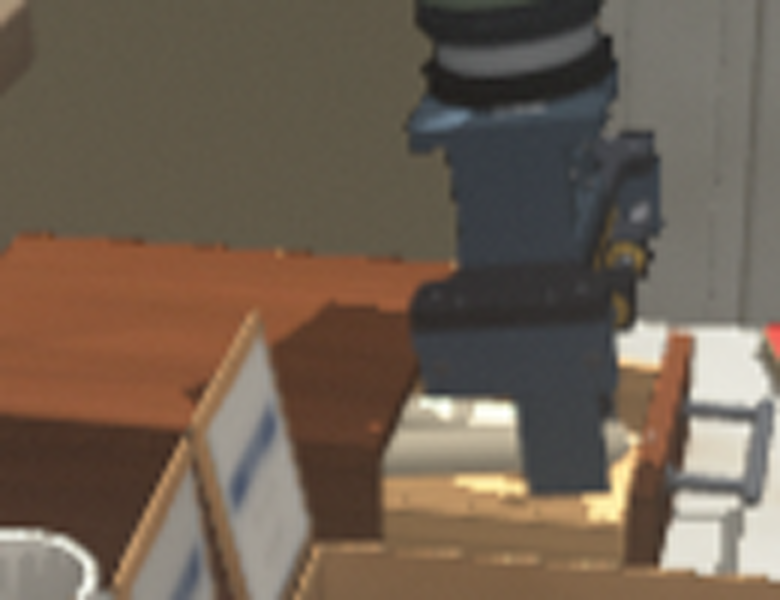

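The candle tips along with the gripper. The wick end is at about (632,440), close to the panel's inner face, so I'll go mostly upward first and then outward.

Emit:
{"method": "drive_tool", "body": {
  "motion": [
    [[0,0,0.004],[0.001,0.026,0]],
    [[0,0,0.004],[0.001,0.026,0]],
    [[-0.001,0,0.004],[0.001,0.026,0]],
    [[-0.003,0,0.004],[0.001,0.026,0]],
    [[-0.004,0.0002,0.0025],[0,0.008,0]],
    [[-0.005,0.0002,0.0025],[0.0005,0.017,0]],
    [[-0.005,0.0002,0.0027],[0.0005,0.017,0]],
    [[-0.005,0.0002,0.0027],[0.0005,0.017,0]],
    [[-0.005,0.0002,0.0027],[0.0005,0.0175,0]],
    [[-0.005,0.0002,0.0027],[0.0005,0.0175,0]]
  ]
}}

```text
time_s: 12.9
ee_pos: [367.9, -217.0, 81.6]
ee_rot: [160.6, -0.0, -91.8]
force: [-0.4, 0.6, 0.2]
gripper_width: 20.0
```

Run:
```python
from h import *
for n in("side","top"):
    cv2.imwrite(f"pics/{n}5.png",env.grab_frame(n)[:,:,::-1])
crop('side','pics/side5.png',200,110,130,100,6,'pics/c9.png')
s=env.state();print(s['ee_pos'],s['ee_rot'],s['force'],s['torque'])
```

```text
[ 368.33934969 -217.08253275   81.5833975 ] [ 1.60611337e+02 -1.30323602e-02 -9.18107273e+01] [ 0.26914485 -0.49780956 -0.50251522] [ 0.00030614 -0.05333838  0.0510592 ]
```

View pics/c9.png

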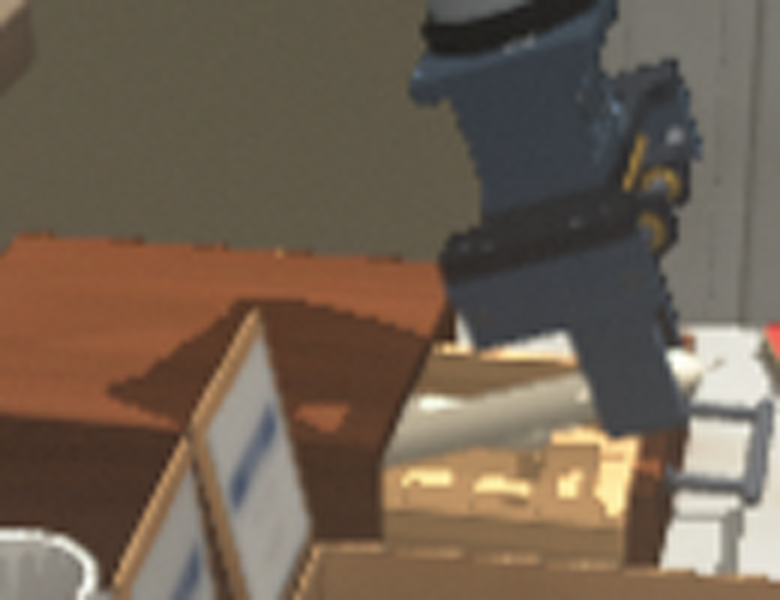

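The candle is at about 19°, with the wick end over the panel at (690,365), the foot still under the top board, and force about 0. I'll tip a bit more to put the wick well above the chest top, then hold.

Emit:
{"method": "drive_tool", "body": {
  "motion": [
    [[-0.0025,0.0001,0.003],[0.0006,0.0185,0]],
    [[-0.0025,0.0001,0.003],[0.0006,0.0185,0]],
    [[-0.0025,0.0001,0.003],[0.0006,0.0185,0]],
    [[-0.0025,0.0001,0.003],[0.0006,0.0185,0]],
    [[-0.0025,0.0001,0.003],[0.0006,0.0185,0]],
    [[-0.0025,0.0001,0.003],[0.0006,0.0185,0]],
    [[-0.0025,0.0001,0.003],[0.0006,0.0185,0]],
    [[-0.0025,0.0001,0.003],[0.0006,0.0185,0]],
    [[0,0,0],[0,0,0]],
    [[0,0,0],[0,0,0]]
  ]
}}

```text
time_s: 13.83
ee_pos: [348.7, -216.3, 105.3]
ee_rot: [152.2, -0.0, -91.8]
force: [-0.2, -1.0, -0.6]
gripper_width: 19.8
```

Run:
```python
from h import *
for n in("side","top"):
    cv2.imwrite(f"pics/{n}6.png",env.grab_frame(n)[:,:,::-1])
crop('side','pics/side6.png',200,110,130,100,6,'pics/c10.png')
s=env.state();print(s['ee_pos'],s['ee_rot'],s['force'],s['torque'],s['qpos'])
```

```text
[ 348.56881058 -216.25490314  105.33458462] [ 1.52158332e+02 -3.35293026e-03 -9.18007145e+01] [ 0.58521499 -0.85654578 -1.21286003] [-0.08656086 -0.13099122 -0.05359013] [-24.83497331  23.96905384 104.45996579 -10.78227832  77.70647649
  71.71897864]
```

View pics/c10.png

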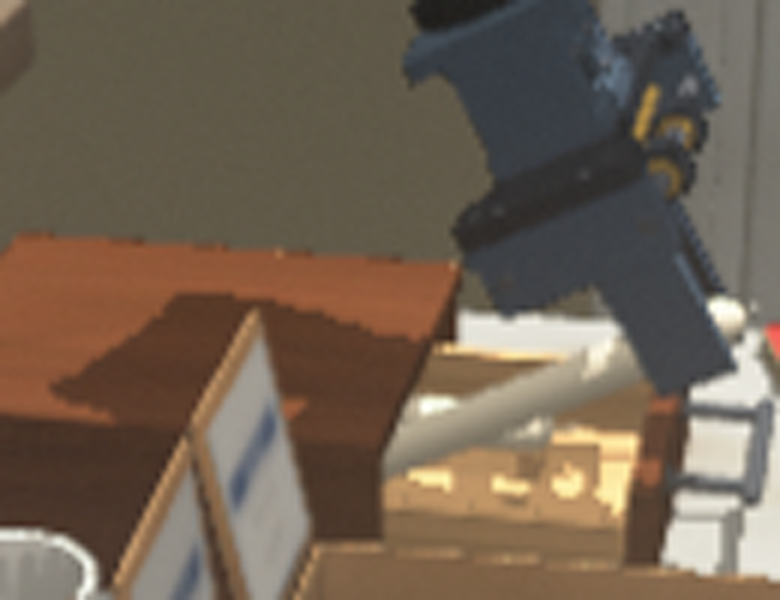

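The candle lies at 28° with its wick end at (725,315) and its foot under the board, clear of the wood. I'll draw it out along the slant.

Emit:
{"method": "drive_tool", "body": {
  "motion": [
    [[-0.005,0.0002,0.0018],[0,0.0035,0]],
    [[-0.005,0.0002,0.0018],[0,0.0035,0]],
    [[-0.005,0.0002,0.0018],[0,0.0035,0]],
    [[-0.005,0.0002,0.0018],[0,0.0035,0]],
    [[-0.005,0.0002,0.0018],[0,0.0035,0]],
    [[-0.005,0.0002,0.0018],[0,0.0035,0]],
    [[-0.005,0.0002,0.0018],[0,0.0035,0]],
    [[-0.005,0.0002,0.0018],[0,0.0035,0]],
    [[-0.005,0.0002,0.0018],[0,0.0035,0]],
    [[-0.005,0.0002,0.0018],[0,0.0035,0]]
  ]
}}

```text
time_s: 14.77
ee_pos: [298.2, -214.3, 123.6]
ee_rot: [150.1, -0.1, -91.8]
force: [0.2, 0.2, -0.3]
gripper_width: 19.9
```

Run:
```python
from h import *
for n in("side","top"):
    cv2.imwrite(f"pics/{n}7.png",env.grab_frame(n)[:,:,::-1])
crop('side','pics/side7.png',200,110,130,100,6,'pics/c11.png')
s=env.state();print(s['ee_pos'],s['ee_rot'],s['force'],s['torque'],s['qpos'])
```

```text
[ 297.97182705 -214.19089797  123.65959294] [ 1.50140654e+02 -6.89905793e-02 -9.18201115e+01] [ 0.37187125 -0.08601019 -1.32389943] [-0.03128815 -0.19355356  0.00961795] [-26.51500221  20.23109949 108.54921223 -12.29047688  78.99429275
  70.66929551]
```

View pics/c11.png

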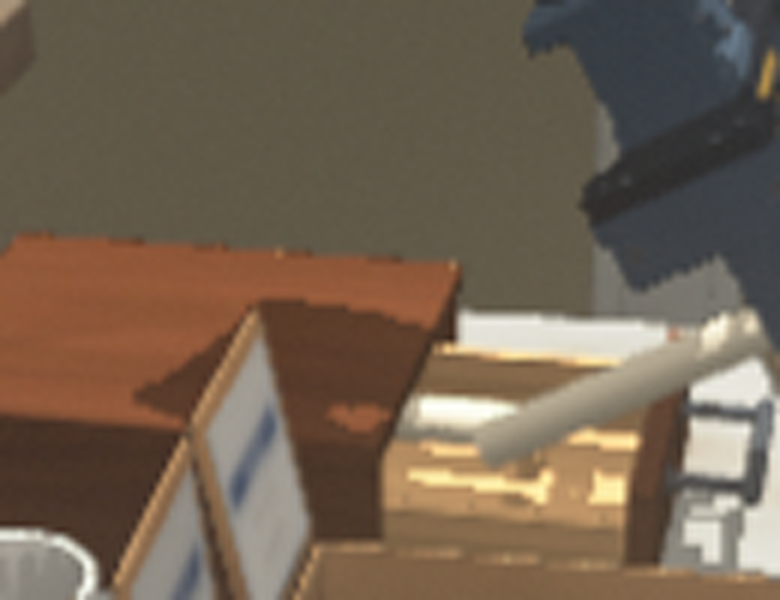

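The foot, at (485,445), is now clear of the board edge and above the drawer floor. The short candle is still in its lane. I'll lift 140 mm straight up and settle.

Emit:
{"method": "drive_tool", "body": {
  "motion": [
    [[0,0,0.008],[0,0,0]],
    [[0,0,0.015],[0,0,0]],
    [[0,0,0.018],[0,0,0]],
    [[0,0,0.02],[0,0,0]],
    [[0,0,0.02],[0,0,0]],
    [[0,0,0.02],[0,0,0]],
    [[0,0,0.018],[0,0,0]],
    [[0,0,0.012],[0,0,0]],
    [[0,0,0.006],[0,0,0]],
    [[0,0,0.003],[0,0,0]]
  ]
}}

```text
time_s: 15.7
ee_pos: [299.1, -214.4, 264.3]
ee_rot: [150.3, -0.1, -91.8]
force: [-0.3, -0.1, -0.8]
gripper_width: 20.3
```

Emit:
{"method": "drive_tool", "body": {
  "motion": [
    [[0,0,0],[0,0,0]],
    [[0,0,0],[0,0,0]],
    [[0,0,0],[0,0,0]],
    [[0,0,0],[0,0,0]],
    [[0,0,0],[0,0,0]],
    [[0,0,0],[0,0,0]],
    [[0,0,0],[0,0,0]],
    [[0,0,0],[0,0,0]],
    [[0,0,0],[0,0,0]],
    [[0,0,0],[0,0,0]]
  ]
}}

```text
time_s: 16.53
ee_pos: [298.6, -214.3, 263.4]
ee_rot: [150.2, -0.1, -91.8]
force: [-0.1, 1.0, -0.6]
gripper_width: 20.4
```

Run:
```python
from h import *
for n in("side","top"):
    cv2.imwrite(f"pics/{n}8.png",env.grab_frame(n)[:,:,::-1])
crop('side','pics/side8.png',170,60,200,150,4,'pics/c12.png')
crop('top','pics/top8.png',150,115,200,180,3,'pics/c13.png')
s=env.state();print(s['ee_pos'],s['ee_rot'],s['force'],s['gripper_width'],np.abs(s['qvel']).max())
t=np.radians(s['ee_rot'][0]); 
tc=s['ee_pos']; th=np.radians(30); ax=np.array([-np.cos(th),.0272,np.sin(th)]); g=tc+19*np.array([np.sin(th),0,np.cos(th)])
for d in(23,-157):
    p=g+d*ax; print('end',p.round(),(proj('side',p)-[170,60])*4+1.5,(proj('top',p)-[150,115])*3+1)
```

```text
[ 298.6324416  -214.31156108  263.38537277] [ 1.50161351e+02 -7.25210500e-02 -9.18040884e+01] [-0.29698519  0.35092965 -0.92026274] 20.007367907632425 0.10592980095182593
end [ 288. -214.  291.] [715.76570403 151.20098   ] [372.89232897 410.94245976]
end [ 444. -219.  201.] [438.16460048 288.7845026 ] [372.67711977 245.02801498]
```

View pics/c12.png

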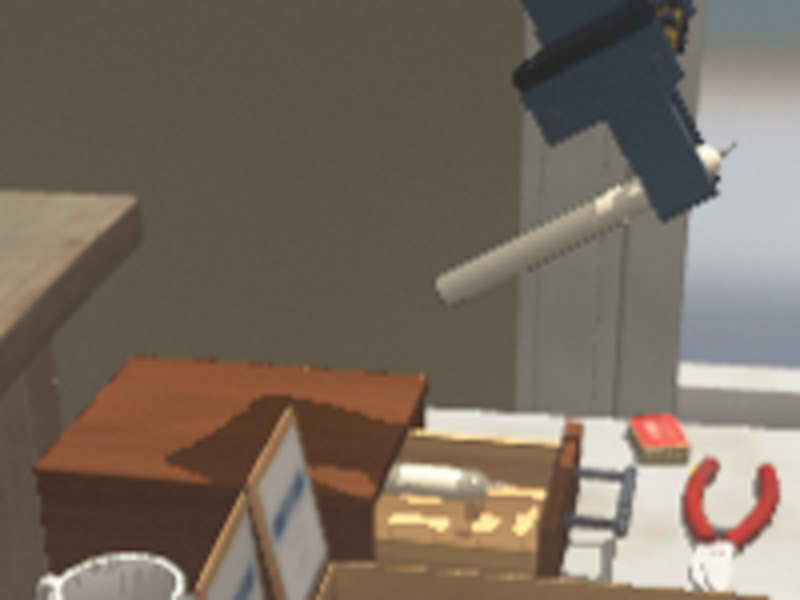

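View pics/c13.png

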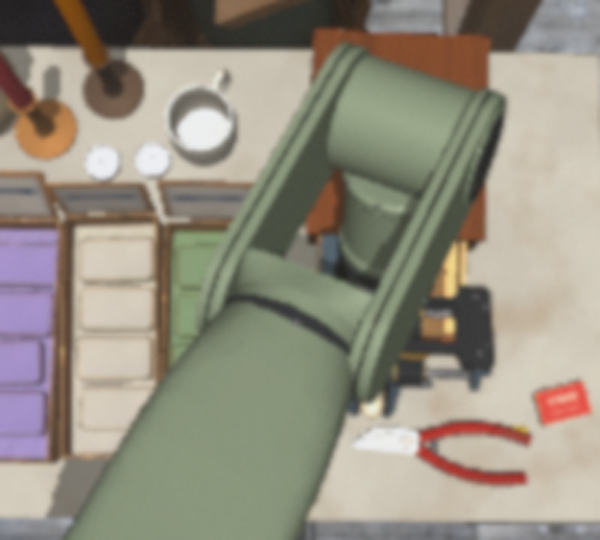

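The candle's foot is seen at (440,288) and its wick end at (715,155). I predicted (438,289) and (716,151), which puts the ends at z ≈ 201 and 291 mm. The short candle is in its lane and the objects round the chest look undisturbed, so I'm handing in.

```bash
python3 -c "
from workcell import env
print(env.job_done())"
```

```text
the job is handed in; nothing more can be done
None
```

I pulled the drawer out to its stop by the handle and drew the long candle out at a slant. The job was handed in with the gripper still holding it; no verdict was reported.

- **Drawer:** it met its stop at about 108 mm of gripper travel, with about 14 N on the tool. After release, the picture put the panel at roughly 111–113 mm.
- **Tipping:** the candle was gripped near its wick end in the left lane. I tipped it to 28° with the foot still under the top board, then drew it out at 30°. The tool force stayed within about 3 N while tipping and drawing it out. That 3 N was a brief reading early on, when the wick looked very close to the drawer's front panel, so it may have brushed it.
- **Final pose:** the arm was at rest about 17 s in, gripping at 40 N with the jaws at 20 mm. The candle's ends are at about 201 mm (foot) and 291 mm (wick) above the table, against the 142 mm required. The side view agreed with this to about 1 pixel.
- **Surroundings:** the short candle is still in its lane. The mug, candlesticks, tealights, matchbox and secateurs look undisturbed; I judged that by eye, without measuring.

The chest's sideways position differed by about 3 mm between the two cameras. This left enough clearance and had no visible effect.

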